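# Shut and latch a medicines transport case

### The job

Swing the open lid of the grey transport case fully shut, then press its slotted quarter-turn stud down and, keeping it pressed, turn it a quarter turn clockwise until it drops into its catch and holds the lid; do not force it round unpressed. Let go of it, and leave the bag roll, the black bin and the jar standing where they are.

Things in the scene. Friction and masses are not known exactly. Their poses are not given: they have to be found in the camera images.
- case: Grey open-topped plastic case, fixed to the table, 240 mm (x) x 320 mm (y) x 110 mm high; origin at the centre of its underside, x axis from its front (towards the robot, yaw within 0.35 rad) to its hinged back. Inside, 60 mm in front of the centre, a steel latch guide with a cross-shaped slot takes the stud's two lugs as the lid shuts.
- lid (a joint): Angle of the lid in rad: 0 fully shut (its stop), positive as its front edge rises; starts at 0.4 to 0.8. The lid is a flat grey panel 240 x 320 x 12 mm on a stiff friction hinge: it stays at whatever angle it is left, and is pushed shut with about 2 to 6 N near its front edge.
- lid_hinge (a point): On the lid's upper face at the middle of its back edge. The hinge axis lies 12 mm below it (square to the lid), runs along the case's y, 110 mm above the table and 120 mm behind the case's centre. Site axes: x in the lid's plane, from front edge to hinge, y along the hinge, z square to the lid, outwards.
- lid_rim (a point): On the lid's upper face at the middle of its front edge, 240 mm from the hinge; axes as lid_hinge. When shut it is 122 mm above the table. The lid's corners are 160 mm to either side; the face is flat and free to push on except within 46 mm of the stud's axis.
- stud_press (a joint): How far the stud is pressed into the lid, in m: 0 fully out (4 N spring preload), 0.017 at its stop (9 N). The stud can be turned only while pressed beyond 0.013 (about 8 N). Turned fully and let go, it springs back up to only 0.008, where its lugs sit in the catch.
- stud_turn (a joint): How far the stud is turned, in rad: 0 to 1.571, growing clockwise seen from above; starts at 0 to 0.1 (unpressed, it is blocked beyond about 0.18). From 1.4 on the lugs can rise into the catch, which then holds the stud between 1.39 and 1.571; the turning friction while pressed is light (under 0.2 N m).
- stud_flange (a point): Centre of the top of the stud's round aluminium flange, 60 mm across, on which the wing stands. The stud's axis is square to the lid, on its middle line, 60 mm behind its front edge. The flange's top is 18 mm above the lid's face with the stud out, 10 mm in the catch and 1 mm at the stop. Axes as stud_grip.
- stud_grip (a point): Point to pinch on the stud's wing, on the stud's axis, 25 mm above the flange's top and 13 mm below the wing's top. The wing is bare aluminium, upright, 60 mm long, 16 mm thick and 38 mm tall, with a slot 4 mm wide and 6 mm deep along its top edge. Axes: x along the wing, y across its thickness, z up the stud's axis. At turn 0 the wing runs front to back of the case, in the catch along the hinge.
- bag_roll: Standing roll of white plastic bags, 100 mm across, 170 mm tall; loose, beside the case on its +y side; origin at the centre of its underside.
- bin: Black open stock bin 100 x 150 x 70 mm; loose, beside the case on its -y side; origin at the centre of its underside.
- jar: Amber jar with a white cap, 64 mm across, 85 mm tall; loose, on the case's +y side, nearer the robot than the roll; origin at the centre of its underside.

How it is judged:
By the outcome, as a careful person would: the job done as asked, in the order asked, and still so for the second after the job is handed in, with the robot touching nothing.
It also fails if it takes over 45 s, if anything falls off the work surface, if the arm or the gripper's body presses on something with over 40 N, if the wrist force passes 120 N, or if a joint passes its speed limit or range.

### The arm

A 6-joint arm with a two-finger parallel gripper is mounted at the origin on the work surface. World frame = base frame: x ahead of the robot, y to its left, z up, the work surface at z = 0. Lengths are in mm, angles in rad, forces in N, time in s.
With the tool pointing down it reaches from about 350 to 850 mm from the base axis. Payload 8.1 kg.
Tool frame: the origin (TCP) lies on the centre line of the jaws, within the pads' length; the fingertips stand 11 mm ahead of it and the grasp point (between the pads) lies 8 mm behind it; z points along the fingers, y is the line along which they close (so a half turn about z gives the same grasp; the last joint's range is limited). The gripper opens to 93 mm and grips with 3 to 60 N. Pads are 15 mm wide; open, the fingers measure 128 mm over their backs; the gripper's body (75 mm by 188 mm) begins 65 mm behind the grasp point.
Start: joints at [-1.429, 0.13, 1.488, -0, 1.523, -0.085], TCP at [134.937, -584.634, 229.635] pointing down, gripper open.
Joint ranges: [-2.96, 2.96], [-0.89, 2.26], [0.02, 2.5], [-1.34, 4.48], [0, 2.73], [-2.66, 2.66]. Speed limits (rad/s): [2.39, 2.39, 2.79, 3.14, 3.14, 3.14].

### API

Orientations are given as a unit quaternion [w, x, y, z].
In Python, from cell import status, viewer, job gives the robot as it stands. The module is installed in compiled form; this text tells all that it offers.
- The arm moves only by the tool servo_tool, never from a script. Its argument "rows" is text: rows parted by semicolons, each of 5 numbers parted by spaces: the shift along the tool's x, y, z in m, then the turn about the tool's z in rad, then the finger opening in m, from 0 to 0.093. A call has 1 to 12 rows; each row is the pose to reach, as a shift and turn from the pose commanded when the call began, along the tool's axes at that moment; what a row does not reach only later rows make up. A row lasts 1/10 s, in which the tool goes at most 50 mm and 8.59 degrees, less where a joint would pass 70% of its speed; a pose out of reach is approached as far as the arm can. A call with a gripper value outside its range is refused whole. The fingers move at their own pace and stop on an object; "squeeze" is the grip in N (left out, the last holds). Time passes only in rows, so rows that repeat a pose let the fingers close. It gives the time, the measured TCP pose, the force, the opening and the grip force at its end, in the units of the state.
- status.observe(): the state, without advancing time (a new reading comes with each control period).
- viewer.capture(name): name is "scene" or "top" or "wrist"; returns a dict with "frame" (400x640x3 uint8, red, green, blue), "fx", "fy", "cx", "cy" (pixels), "R" (3x3) and "t" (3): a world point X has camera coordinates R X + t. Camera axes: x right, y down, z forward; pixel columns grow to the right and rows downward; lengths in mm; the calibration is good to about 2 mm. A picture is of the moment at which its call begins. There is no depth.
- job.finish_job(): hands the job in; it is judged then, once.
Trained networks look in a picture, given as the dict that the camera call returned (one of the last four; its "shot" number tells which), for a name from the list of things; names that differ only in an ending like _2 or _b are one class to them, and where a whole thing is asked for, a point or a joint stands for the part that bears it (a point fixed in the world has none). Each returns a list of dicts, best first, with "p" (0 to 1); they miss things now and then, are a little off and sometimes report something else, mostly with a low value. They report only what shows in the picture. A call takes as long as a camera call.
- viewer.spot_in(name, picture): "rect" ([left, top, width, height] in pixels, round what is visible of it).
- viewer.trace(name, picture): "pixels" (400x640 bool, what is visible of it) and "rect" ([left, top, width, height] in pixels, round what is visible of it).
The state is a dict: "clock": time; "qpos": joint angles; "dq": joint speeds; "tau": joint torques, N m; "tool_pos": TCP position; "tcp_rot": TCP orientation; "force": force on the tool from outside, world axes, zero at the start; "wrist_torque": the same for the moment, N m; "grip_width": finger opening in mm; "grasp_force": force on a finger pad.
Only numpy, scipy, OpenCV 4.12 (cv2) and the standard library are available. Lean on these libraries where they do the work, as an engineer would, in place of code of your own. Each camera call takes 0.05 s, during which the arm holds its last target. There are 200 camera calls.

## Working session

There is one attempt and no reset: what is moved stays moved. The work goes in short steps, Python scripts to look and compute and a tool call to move; the robot and the scene stay as the last step left them, time stands still between calls to the robot, and variables do not carry over. Pictures are saved under pics/ and viewed, at most 10 in all, crops included, and the job is handed in when it is done.

Besides the shell and the picture viewer there is one more tool, called by a JSON object that holds its "api" and its "payload". servo_tool: Moves the arm, as the interface text tells. Its arguments: {"type":"object","properties":{"rows":{"type":"string"},"squeeze":{"type":"number"}},"required":["rows"]}

```bash
mkdir -p pics
cat > h.py <<'E'
import numpy as np, cv2
from cell import status, viewer, job
def save(c,f): cv2.imwrite('pics/'+f,c['frame'][:,:,::-1])
def proj(c,X):
    p=np.atleast_2d(X)@np.array(c['R']).T+np.array(c['t']); return np.c_[p[:,0]/p[:,2]*c['fx']+c['cx'],p[:,1]/p[:,2]*c['fy']+c['cy']]
E
python3 - <<'E'
from h import *
s=status.observe(); print({k:np.round(v,3).tolist() for k,v in s.items()})
ims=[]
for n in ("scene","top"):
    c=viewer.capture(n); ims.append(c['frame'])
    print(n,c['fx'],np.round(c['R'],3).tolist(),np.round(c['t'],1).tolist())
    save(c,n+'0.png')
    for o in ("case","lid","stud_press","bag_roll","bin","jar","lid_rim","stud_grip"):
        try: print(o,[(np.round(d['rect'],0).tolist(),round(d['p'],2)) for d in viewer.spot_in(o,c)][:2])
        except Exception as e: print(o,e)
E
```

```text
{'clock': 0.0, 'qpos': [-1.429, 0.131, 1.489, -0.0, 1.523, -0.085], 'dq': [0.001, -0.001, -0.001, -0.0, 0.001, 0.001], 'tau': [-0.0, -55.985, -49.175, 0.077, 0.036, -0.0], 'tool_pos': [134.871, -584.087, 228.586], 'tcp_rot': [-0.001, 0.994, 0.113, -0.0], 'force': [0.06, -0.813, 0.117], 'wrist_torque': [0.038, 0.006, 0.04], 'grasp_force': 0.0, 'grip_width': 93.481}
scene 439.6207942541559 [[-0.869, 0.494, -0.001], [0.468, 0.822, -0.324], [-0.159, -0.282, -0.946]] [475.3, -237.9, 1181.3]
case [([202.0, 86.0, 178.0, 194.0], 0.78)]
lid [([208.0, 88.0, 161.0, 183.0], 0.91)]
stud_press [([266.0, 142.0, 42.0, 34.0], 0.89)]
bag_roll [([358.0, 245.0, 57.0, 59.0], 0.65), ([202.0, 88.0, 171.0, 185.0], 0.32)]
bin [([195.0, 80.0, 49.0, 59.0], 0.71)]
jar [([407.0, 215.0, 33.0, 32.0], 0.83)]
lid_rim [([201.0, 86.0, 171.0, 188.0], 0.72)]
stud_grip [([269.0, 145.0, 34.0, 32.0], 0.68), ([265.0, 144.0, 43.0, 32.0], 0.68)]
top 472.5581473916908 [[0.028, -1.0, 0.005], [-0.998, -0.029, -0.048], [0.048, -0.004, -0.999]] [14.4, 549.0, 1396.3]
case [([278.0, 122.0, 138.0, 116.0], 0.71)]
lid [([276.0, 126.0, 141.0, 91.0], 0.94)]
stud_press [([336.0, 157.0, 26.0, 33.0], 0.83), ([221.0, 186.0, 46.0, 37.0], 0.26)]
bag_roll [([222.0, 185.0, 42.0, 41.0], 0.72)]
bin [([410.0, 147.0, 58.0, 47.0], 0.81)]
jar [([251.0, 246.0, 25.0, 27.0], 0.65), ([279.0, 119.0, 134.0, 118.0], 0.64)]
lid_rim [([280.0, 121.0, 139.0, 97.0], 0.9), ([335.0, 158.0, 25.0, 33.0], 0.32)]
stud_grip [([338.0, 159.0, 24.0, 33.0], 0.55)]
```

Run:
```python
import cv2,numpy as np
a=cv2.imread('pics/scene0.png')[60:320,170:460];b=cv2.imread('pics/top0.png')[100:290,200:490]
a=cv2.resize(a,None,fx=2,fy=2,interpolation=2)
cv2.imwrite('pics/a.png',a); cv2.imwrite('pics/b.png',cv2.resize(b,None,fx=2.7,fy=2.7,interpolation=2))
```

```text
(no output)
```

View pics/a.png

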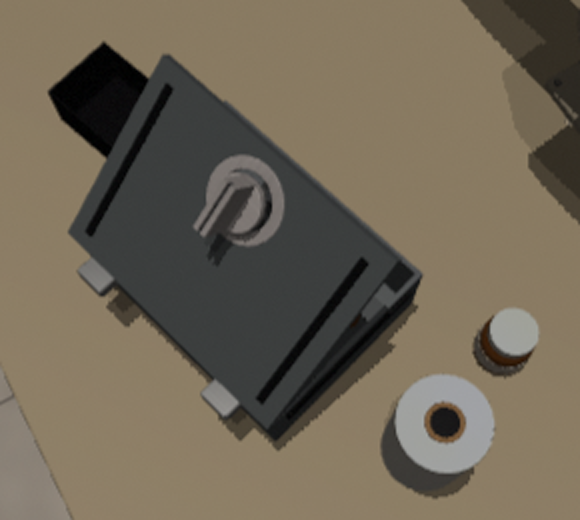

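View pics/b.png

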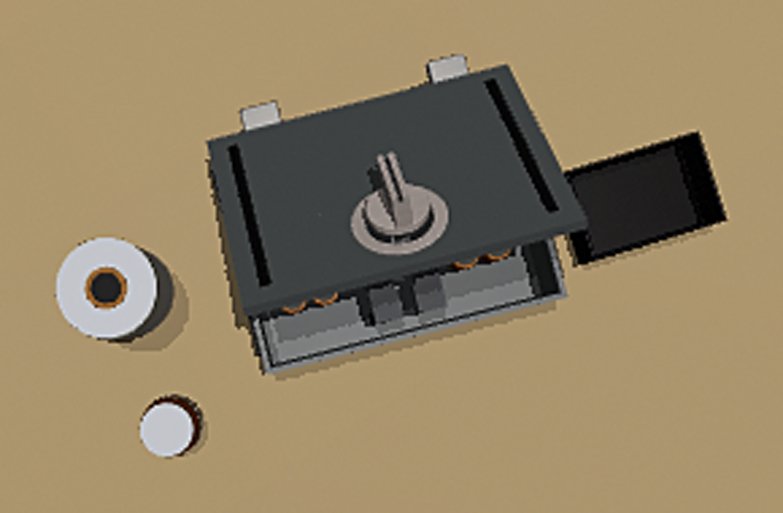

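The pictures show the case yawed, with its lid open and hinges at the far side. The wing runs front to back at top crop (390,190), the bin is on the right, and the roll and jar are on the left. Next I fit the case pose to the corners.

```bash
cat >> h.py <<'E'
def case2w(p,P):
    x,y,w=p[:3]; c,s=np.cos(w),np.sin(w); P=np.atleast_2d(P)
    return np.c_[x+c*P[:,0]-s*P[:,1], y+s*P[:,0]+c*P[:,1], P[:,2]]
def lidp(a,u,v,h): # u mm from hinge to front, v along y, h above upper face
    return [120-u*np.cos(a)+(12+h)*np.sin(a), v, 110+u*np.sin(a)+(12+h)*np.cos(a)]
def model(p):
    a=p[3]
    return case2w(p,[lidp(a,0,160,0),lidp(a,0,-160,0),lidp(a,240,-160,0),lidp(a,240,160,0),[-120,160,110],[-120,-160,110]])
E
python3 - <<'E'
from h import *
from scipy.optimize import least_squares
c=viewer.capture('top'); s=viewer.capture('scene')
b=np.array([[207,142],[508,66],[588,228],[247,313],[266,372],[566,295]])/2.7+[200,100]
a=np.array([[70,232],[167,55]])/2+[170,60]
def f(p):
    M=model(p); return np.r_[(proj(c,M)-b).ravel(),(proj(s,M[[1,2]])-a).ravel()]
r=least_squares(f,[550,0,-.2,.6]); p=r.x; print(p,np.round(r.fun,1))
np.save('p.npy',p)
print('scene',np.round((proj(s,model(p))-[170,60])*2))
for n,q in (('flange',lidp(p[3],180,0,18)),('grip',lidp(p[3],180,0,43)),('top',lidp(p[3],180,0,56))):
    w=case2w(p,q); print(n,w.round(1),((proj(c,w)-[200,100])*2.7).round(),((proj(s,w)-[170,60])*2).round())
for n,q in (('rimshut',lidp(0,240,0,0)),('gripshut',lidp(0,180,0,43)),('rim',lidp(p[3],240,0,0))): print(n,case2w(p,q).round(1))
# top views of objects -> ray at height
def ray(c,u,v,z):
    R=np.array(c['R']);o=-R.T@c['t'];d=R.T@[(u-c['cx'])/c['fx'],(v-c['cy'])/c['fy'],1]; return (o+d*(z-o[2])/d[2]).round()
print('roll',ray(c,200+106/2.7,100+288/2.7,170),'jar',ray(c,200+167/2.7,100+430/2.7,85))
E
```

```text
[ 5.86036341e+02 -5.24028910e+01  2.81585660e-01  6.89778250e-01] [-0.4 -0.7 -0.3 -1.1 -0.2 -1.  -0.9  0.4  0.1  0.8  0.7  0.4 -0.7 -0.4
  0.9 -1. ]
scene [[268. 428.]
 [ 69. 231.]
 [169.  53.]
 [402. 258.]
 [424. 272.]
 [226.  98.]]
flange [[586.3 -52.3 247.7]] [[398. 210.]] [[240. 200.]]
grip [[601.6 -47.9 267. ]] [[395. 191.]] [[227. 203.]]
top [[609.5 -45.6 277. ]] [[394. 181.]] [[220. 204.]]
rimshut [[470.8 -85.7 122. ]]
gripshut [[528.4 -69.1 165. ]]
rim [[530.8 -68.4 272. ]]
roll [509. 226. 170.] jar [364. 170.  85.]
```

```bash
cat >> h.py <<'E'
from scipy.spatial.transform import Rotation as Ro
def tool(T,s=None):
    "shift in tool axes to bring the TCP to world T; and tool x yaw"
    s=s or status.observe(); q=s['tcp_rot']; R=Ro.from_quat([q[1],q[2],q[3],q[0]]).as_matrix()
    return (R.T@(np.ravel(T)-s['tool_pos'])).round(1), R.round(3)
E
python3 - <<'E'
from h import *
p=np.load('p.npy')
for a in (.69,.5,.3,.15,0):
    w=case2w(p,lidp(a,222,-80,0))[0]; w[2]+=11+(40 if a==.69 else 0); print(a,w.round(1),tool(w)[0])
print(tool(w)[1])
E
```

```text
0.69 [ 566.4 -141.4  311.6] [ 520.1 -334.9  -81.9]
0.5 [ 541.9 -148.4  238. ] [ 494.6 -333.5   -8.3]
0.3 [ 523.2 -153.9  198.1] [ 475.2 -332.4   31.6]
0.15 [ 514.4 -156.4  166. ] [ 466.  -331.9   63.6]
0 [ 510.3 -157.6  133. ] [ 461.8 -331.7   96.6]
[[ 0.974  0.225  0.   ]
 [ 0.225 -0.974  0.   ]
 [ 0.    -0.    -1.   ]]
```

{"api": "servo_tool", "payload": {"rows": "0.02 -0.01 -0.045 -0.13 0; 0.05 -0.03 -0.085 -0.26 0; 0.09 -0.055 -0.1 -0.4 0; 0.13 -0.08 -0.1 -0.53 0; 0.17 -0.105 -0.1 -0.66 0; 0.21 -0.13 -0.1 -0.8 0; 0.25 -0.155 -0.1 -0.93 0; 0.29 -0.18 -0.1 -1.06 0; 0.33 -0.205 -0.1 -1.2 0; 0.37 -0.23 -0.1 -1.33 0; 0.41 -0.255 -0.1 -1.46 0; 0.44 -0.28 -0.1 -1.6 0"}}

```text
clock: 2.2
tool_pos: [502.2, -210.9, 329.6]
tcp_rot: [0.0, 0.609, 0.793, 0.0]
force: [0.5, -1.0, -0.7]
grip_width: 2.3
grasp_force: 0.0
```

Run:
```python
from h import *
s=status.observe();print(s['clock'],np.round(s['qpos'],2),np.round(s['tool_pos']),np.round(s['force'],1))
print(tool([566.4,-141.4,311.6]))
```

```text
2.2 [-0.49 -0.04  1.48  0.    1.7  -0.75] [ 502. -211.  330.] [ 0.5 -1.  -0.7]
(array([50.5, 80. , 18. ]), array([[-0.259,  0.966,  0.   ],
       [ 0.966,  0.259,  0.   ],
       [-0.   ,  0.   , -1.   ]]))
```

{"api": "servo_tool", "payload": {"rows": "0.005 0.01 0 -0.14 0; 0.01 0.02 0 -0.28 0; 0.015 0.03 0 -0.42 0; 0.02 0.04 0 -0.56 0; 0.025 0.05 0 -0.7 0; 0.03 0.06 0 -0.84 0; 0.04 0.07 0 -0.98 0; 0.05 0.08 0 -1.12 0; 0.05 0.08 0 -1.26 0; 0.05 0.08 0.01 -1.4 0; 0.05 0.08 0.018 -1.54 0; 0.05 0.08 0.018 -1.59 0"}}

```text
clock: 3.4
tool_pos: [565.0, -144.0, 310.1]
tcp_rot: [-0.001, -0.14, 0.99, 0.001]
force: [-0.4, 1.0, 0.3]
grip_width: 0.5
grasp_force: 0.0
```

Run:
```python
from h import *
p=np.load('p.npy')
s=status.observe();print(s['clock'],np.round(s['qpos'],2),np.round(s['tool_pos']),np.round(s['force'],1))
for a in (.69,.6,.5,.4,.3,.2,.15,.1,.05,0):
    w=case2w(p,lidp(a,222,-80,0))[0]; w[2]+=11; print(a,tool(w)[0])
print(tool(w)[1])
```

```text
3.4 [-0.34  0.07  1.41  0.    1.67 -2.19] [ 565. -144.  310.] [-0.4  1.   0.3]
0.69 [-2.2  2.1 38.5]
0.6 [10.7  2.  53.9]
0.5 [23.2  2.  72.2]
0.4 [33.9  1.9 91.7]
0.3 [ 42.6   1.9 112.1]
0.2 [ 49.3   1.9 133.3]
0.15 [ 51.8   1.9 144.2]
0.1 [ 53.7   1.8 155.1]
0.05 [ 55.1   1.8 166.1]
0 [ 56.    1.8 177.2]
[[-0.961 -0.277 -0.002]
 [-0.277  0.961  0.001]
 [ 0.002  0.001 -1.   ]]
```

{"api": "servo_tool", "payload": {"rows": "0 0.002 0.012 0 0; 0 0.002 0.024 0 0; 0 0.002 0.033 0 0; 0.005 0.002 0.042 0 0; 0.01 0.002 0.05 0 0; 0.015 0.002 0.06 0 0; 0.023 0.002 0.072 0 0; 0.028 0.002 0.082 0 0; 0.034 0.002 0.092 0 0; 0.039 0.002 0.102 0 0; 0.043 0.002 0.112 0 0; 0.046 0.002 0.122 0 0"}}

```text
clock: 4.6
tool_pos: [520.2, -154.8, 188.8]
tcp_rot: [-0.0, -0.137, 0.991, 0.0]
force: [1.5, -0.1, 2.6]
grip_width: 0.5
grasp_force: 1.3
```

{"api": "servo_tool", "payload": {"rows": "0.003 0 0.01 0 0; 0.005 0 0.02 0 0; 0.007 0 0.03 0 0; 0.008 0 0.038 0 0; 0.009 0 0.044 0 0; 0.009 0 0.048 0 0; 0.009 0 0.05 0 0"}}

```text
clock: 5.3
tool_pos: [511.5, -157.3, 139.1]
tcp_rot: [-0.001, -0.137, 0.991, 0.0]
force: [-1.8, -0.4, 2.3]
grip_width: 0.7
grasp_force: 1.2
```

{"api": "servo_tool", "payload": {"rows": "0 0 0.002 0 0; 0 0 0.004 0 0; 0 0 0.005 0 0; 0 0 0.006 0 0"}}

```text
clock: 5.7
tool_pos: [512.0, -157.2, 133.6]
tcp_rot: [-0.0, -0.137, 0.991, 0.0]
force: [-2.8, 0.7, 2.7]
grip_width: 0.5
grasp_force: 1.1
```

{"api": "servo_tool", "payload": {"rows": "0 0 0.001 0 0; 0 0 0.002 0 0; 0 0 0.002 0 0"}}

```text
clock: 6.0
tool_pos: [512.1, -157.3, 133.2]
tcp_rot: [0.0, -0.137, 0.991, -0.0]
force: [-7.7, 3.0, 13.9]
grip_width: 0.3
grasp_force: 6.8
```

{"api": "servo_tool", "payload": {"rows": "0 0 -0.02 0 0; 0 0 -0.05 0 0; 0 -0.02 -0.09 0 0.03; 0.02 -0.06 -0.11 0 0.06; 0.05 -0.1 -0.12 0 0.06; 0.08 -0.1 -0.12 0 0.06; 0.1 -0.1 -0.12 0 0.06; 0.1 -0.1 -0.12 0 0.06"}}

```text
clock: 6.8
tool_pos: [441.4, -281.7, 251.7]
tcp_rot: [0.0, -0.136, 0.991, -0.0]
force: [1.4, 0.7, 0.0]
grip_width: 43.8
grasp_force: 0.0
```

Run:
```python
from h import *
p=np.load('p.npy')
ims=[]
for n,o in (('scene',(170,60)),('top',(230,90))):
    c=viewer.capture(n); f=np.ascontiguousarray(c['frame'][:,:,::-1])
    ims.append(cv2.resize(f[o[1]:o[1]+190,o[0]:o[0]+260],None,fx=3,fy=3,interpolation=2)[:, :])
    for q in [lidp(0,180,0,18),lidp(0,150,0,56),lidp(0,180,0,56),lidp(0,210,0,56)]+[lidp(0,u,v,0) for u in (0,240) for v in (-160,160)]:
        x=((proj(c,case2w(p,q))[0]-o)*3).astype(int); cv2.circle(ims[-1],(int(x[0]),int(x[1])),3,(0,0,255),1)
    for nm in ('stud_press','lid'):
        for d in viewer.trace(nm,c)[:1]:
            m=d['pixels']; ys,xs=np.nonzero(m); print(n,nm,d['p'],d['rect'],xs.mean(),ys.mean())
    print(proj(c,case2w(p,[lidp(0,180,0,18),lidp(0,180,0,37)])))
    cv2.imwrite('pics/c_%s.png'%n,cv2.resize(ims[-1],(780,570)))
```

```text
scene stud_press 0.94 [299.3, 143.0, 30.9, 34.8] 311.8894472361809 162.22780569514237
scene lid 0.61 [207.2, 107.5, 172.6, 162.8] 294.0117973629424 187.39083969465648
[[312.48504315 162.60110889]
 [312.32024264 159.03356285]]
top stud_press 0.64 [338.6, 188.1, 25.8, 26.2] 349.0929648241206 202.43467336683418
top lid 0.85 [280.5, 124.9, 132.2, 114.4] 343.5689828801611 181.99385699899295
[[349.99688523 202.75685783]
 [350.5847642  202.5087706 ]]
```

View pics/c_scene.png

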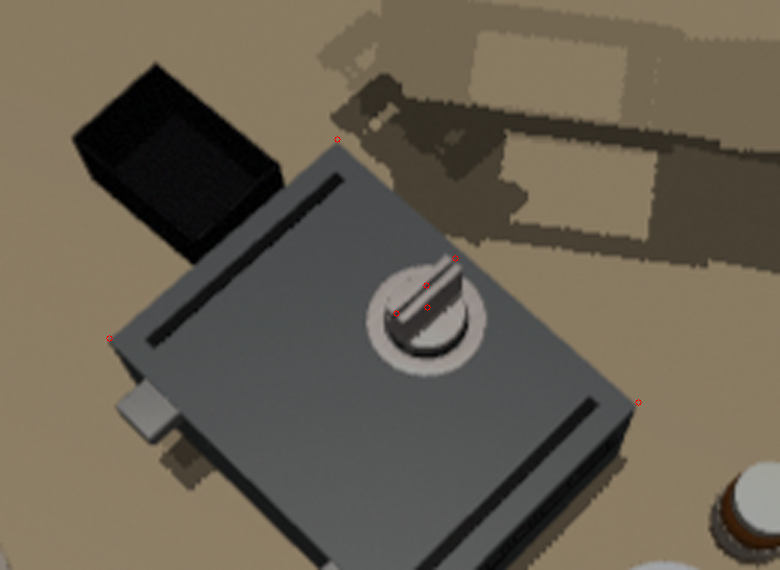

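View pics/c_top.png

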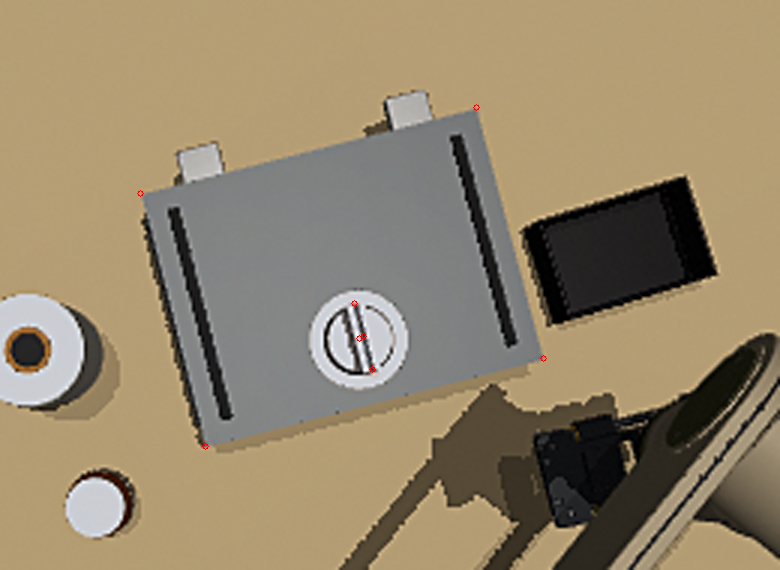

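The top picture shows the lid shut, with all four corners on the predicted marks. The wing is on the predicted axis near (362,338), and the bin, roll and jar have not moved.

Run:
```python
from h import *
p=np.load('p.npy'); w=case2w(p,lidp(0,180,0,0))[0]; print(w); w[2]=154; print(tool(w), status.observe()['clock'])
```

```text
[528.39937997 -69.0756435  122.        ]
(array([-139.1,  179.9,   97.5]), array([[-0.962, -0.273,  0.   ],
       [-0.273,  0.962,  0.   ],
       [-0.   ,  0.   , -1.   ]])) 7.1
```

{"api": "servo_tool", "payload": {"rows": "-0.025 0.03 0 0 0.06; -0.05 0.065 0 0 0.06; -0.075 0.1 0 0 0.06; -0.1 0.13 0 0 0.06; -0.12 0.16 0 0 0.06; -0.135 0.175 0 0 0.06; -0.139 0.18 0.01 0 0.06; -0.139 0.18 0.03 0 0.06; -0.139 0.18 0.035 0 0.06; -0.139 0.18 0.035 0 0.06"}}

```text
clock: 8.1
tool_pos: [526.7, -69.9, 214.9]
tcp_rot: [-0.002, -0.137, 0.991, 0.0]
force: [0.4, -0.4, 0.2]
grip_width: 60.2
grasp_force: 0.0
```

Run:
```python
from h import *
p=np.load('p.npy'); w=case2w(p,lidp(0,180,0,0))[0]; w[2]=154; print(tool(w)[0])
c=viewer.capture('wrist'); save(c,'w1.png')
```

```text
[-2.1  0.3 60.9]
```

View pics/w1.png

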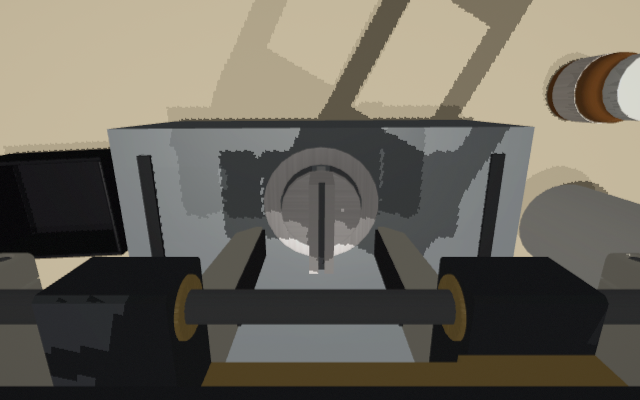

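The wing lies centred between the fingers (column 321) and parallel to the pads. I'll descend and pinch.

{"api": "servo_tool", "payload": {"rows": "-0.001 0 0.012 0 0.06; -0.002 0 0.024 0 0.06; -0.002 0 0.036 0 0.06; -0.002 0 0.046 0 0.06; -0.002 0 0.054 0 0.06; -0.002 0 0.06 0 0.06; -0.002 0 0.06 0 0.06"}}

```text
clock: 8.85
tool_pos: [529.1, -69.0, 155.5]
tcp_rot: [-0.001, -0.137, 0.991, 0.0]
force: [0.1, -0.5, -0.8]
grip_width: 59.7
grasp_force: 0.0
```

{"api": "servo_tool", "payload": {"rows": "0 0 0 0 0.03; 0 0 0 0 0.02; 0 0 0 0 0.015; 0 0 0 0 0.01; 0 0 0 0 0.01; 0 0 0 0 0.01; 0 0 0 0 0.01", "squeeze": 30}}

```text
clock: 9.55
tool_pos: [529.5, -68.4, 156.8]
tcp_rot: [-0.0, -0.137, 0.991, 0.001]
force: [-1.2, 4.0, 2.8]
grip_width: 15.5
grasp_force: 30.0
```

{"api": "servo_tool", "payload": {"rows": "0 0 0.003 0 0.01; 0 0 0.006 0 0.01; 0 0 0.009 0 0.01; 0 0 0.012 0 0.01; 0 0 0.012 0 0.01"}}

```text
clock: 10.05
tool_pos: [529.7, -68.4, 145.0]
tcp_rot: [0.0, -0.137, 0.991, 0.001]
force: [-3.0, 3.7, 7.6]
grip_width: 15.9
grasp_force: 30.0
```

{"api": "servo_tool", "payload": {"rows": "0 0 0.002 0 0.01; 0 0 0.003 0 0.01; 0 0 0.004 0 0.01; 0 0 0.004 0 0.01"}}

```text
clock: 10.45
tool_pos: [529.7, -68.4, 141.4]
tcp_rot: [0.0, -0.137, 0.991, 0.001]
force: [-3.8, 5.4, 7.7]
grip_width: 15.6
grasp_force: 30.0
```

{"api": "servo_tool", "payload": {"rows": "0 0 0.001 0 0.01; 0 0 0.001 0 0.01"}}

```text
clock: 10.65
tool_pos: [529.7, -68.4, 140.5]
tcp_rot: [0.0, -0.137, 0.991, 0.001]
force: [-5.0, 4.9, 9.5]
grip_width: 15.8
grasp_force: 30.0
```

{"api": "servo_tool", "payload": {"rows": "0 0 0 0.08 0.01; 0 0 0 0.16 0.01; 0 0 0 0.24 0.01; 0 0 0 0.32 0.01; 0 0 0 0.32 0.01"}}

```text
clock: 11.15
tool_pos: [529.7, -68.3, 140.5]
tcp_rot: [-0.0, 0.024, 1.0, 0.001]
force: [-5.3, 5.2, 9.1]
grip_width: 15.9
grasp_force: 30.0
```

Run:
```python
from h import *
s=status.observe();print(s['wrist_torque'],s['force'],s['qpos'],s['tcp_rot'],s['tool_pos'])
```

```text
[ 1.05667729  0.74227677 -0.0636285 ] [-5.30369858  5.18897137  9.14028702] [-2.25120849e-01  1.29756626e-02  1.77648739e+00  1.17094474e-03
  1.35242664e+00 -1.74883753e+00] [-3.10803095e-05  2.36645296e-02  9.99719781e-01  5.89713473e-04] [529.65010195 -68.33610601 140.53091364]
```

{"api": "servo_tool", "payload": {"rows": "0 0 0 0.12 0.01; 0 0 0 0.24 0.01; 0 0 0 0.36 0.01; 0 0 0 0.48 0.01; 0 0 0 0.6 0.01; 0 0 0 0.72 0.01; 0 0 0 0.84 0.01; 0 0 0 0.96 0.01; 0 0 0 1.06 0.01; 0 0 0 1.14 0.01; 0 0 0 1.2 0.01; 0 0 0 1.2 0.01"}}

```text
clock: 12.35
tool_pos: [529.7, -68.1, 140.5]
tcp_rot: [-0.0, 0.584, 0.812, 0.001]
force: [-4.6, 4.9, 8.7]
grip_width: 15.6
grasp_force: 30.0
```

Run:
```python
from h import *
s=status.observe();q=s['tcp_rot'];print(s['wrist_torque'],s['force'],s['qpos'][5],2*np.arctan2(q[2],q[1]))
```

```text
[ 1.19738436  0.86307122 -0.01368702] [-4.6308249   4.94499122  8.72692469] -0.5495627280063806 1.8950549997999595
```

{"api": "servo_tool", "payload": {"rows": "0 0 0 0.02 0.01; 0 0 -0.002 0.02 0.01; 0 0 -0.004 0.02 0.01; 0 0 -0.006 0.02 0.01; 0 0 -0.008 0.02 0.01; 0 0 -0.008 0.02 0.01"}}

```text
clock: 12.95
tool_pos: [529.7, -68.1, 148.5]
tcp_rot: [-0.0, 0.591, 0.807, 0.001]
force: [-3.5, 6.8, 5.9]
grip_width: 15.7
grasp_force: 30.0
```

{"api": "servo_tool", "payload": {"rows": "0 0 0 0 0.03; 0 0 0 0 0.05; 0 0 0 0 0.06; 0 0 0 0 0.06; 0 0 -0.01 0 0.06; 0 0 -0.03 0 0.06; 0 0 -0.06 0 0.06; 0 0 -0.09 0 0.06; 0 0 -0.12 0 0.06; 0 0 -0.15 0 0.06"}}

```text
clock: 13.95
tool_pos: [529.6, -69.2, 299.7]
tcp_rot: [0.0, 0.591, 0.807, 0.0]
force: [0.6, -0.4, -0.5]
grip_width: 59.7
grasp_force: 0.0
```

Run:
```python
from h import *
s=status.observe();print(s['clock'],np.round(s['tool_pos']),tool([400,-300,290]))
c=viewer.capture('scene')
cv2.imwrite('pics/d.png',cv2.resize(c['frame'][60:320,170:460,::-1],None,fx=2,fy=2,interpolation=2))
```

```text
13.95 [530. -69. 300.] (array([-181.1, -193.1,    9.7]), array([[-0.301,  0.954,  0.001],
       [ 0.954,  0.301, -0.   ],
       [-0.   ,  0.001, -1.   ]]))
```

View pics/d.png

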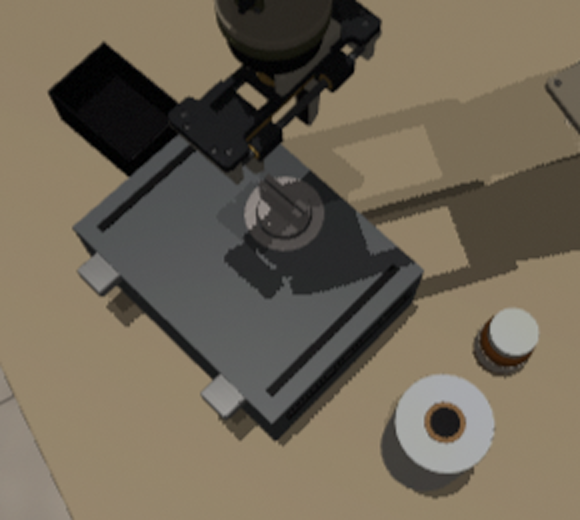

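The lid is shut and the wing now runs along the hinge direction at about (285,205). I'll move the arm aside and check the stud height and angle.

{"api": "servo_tool", "payload": {"rows": "-0.03 -0.03 0 0 0.06; -0.06 -0.06 0 0 0.06; -0.09 -0.1 0 0 0.06; -0.12 -0.13 0 0 0.06; -0.15 -0.16 0 0 0.06; -0.18 -0.19 0 0 0.06; -0.18 -0.19 0 0 0.06"}}

```text
clock: 14.7
tool_pos: [400.3, -301.9, 298.1]
tcp_rot: [0.0, 0.593, 0.805, -0.001]
force: [0.0, 0.7, 0.6]
grip_width: 60.1
grasp_force: 0.0
```

Run:
```python
from h import *
p=np.load('p.npy'); ims=[]
for n in ('scene','top'):
    c=viewer.capture(n)
    q=proj(c,case2w(p,lidp(0,180,0,30)))[0]; o=(q-[30,30]).astype(int)
    f=cv2.resize(c['frame'][o[1]:o[1]+60,o[0]:o[0]+60,::-1],None,fx=6,fy=6,interpolation=2)
    for h,col in ((56,(0,0,255)),(48,(0,255,0)),(39,(255,0,0))):
        e=((proj(c,case2w(p,[lidp(0,180,v,h) for v in(-30,30)]))-o+.5)*6).astype(int)
        for x in e: cv2.circle(f,tuple(map(int,x)),3,col,1)
    ims.append(f)
cv2.imwrite('pics/e.png',np.hstack(ims))
```

```text
(no output)
```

View pics/e.png

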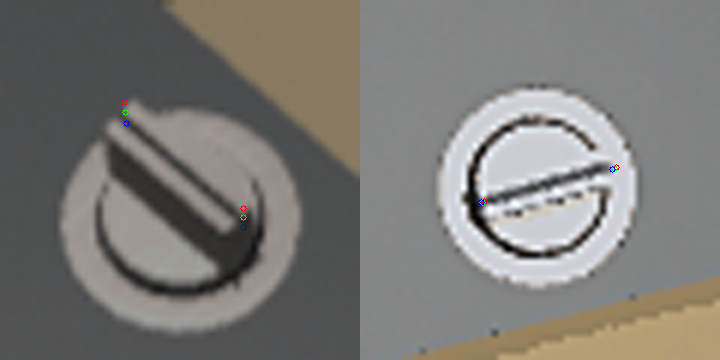

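```bash
python3 -c "
from cell import job; print(job.finish_job())"
```

```text
the job is handed in; nothing more can be done
None
```

The lid is shut, and I pressed the stud, turned it a quarter turn clockwise and let it go. In the last close-up the wing lies along the hinge, but the picture couldn't confirm the stud's height in the catch. The bag roll, bin and jar were never touched; the job was handed in at about 15 s on the robot's clock, with the arm clear.

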